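# Snug the sample in the crush tester and zero the peak hand

### The job

Set up the bench crush tester for its next test: first swing the crank clockwise (seen from above) until the sliding jaw has pushed the box-section sample firmly against the fixed jaw, so that it is held between both. Then turn the dial's peak hand back, counter-clockwise, until it is fully home on its zero stop, and leave it there with the sample still held. Leave the bottle, the tape roll and the black case where they are.

Things in the scene. Friction and masses are not known exactly. Their poses are not given: they have to be found in the camera images.
- tester: Grey bench crush tester, fixed: base 140 (x) x 430 (y, -205 to +225) x 20 mm high. Origin under the base; y runs along it. Fixed jaw (90 x 25, top at z 75): clamping face at y +50; the like sliding jaw faces it from -y. Crank box 80 x 70, top z 75, centre y -150. Round dial pod radius 62, top z 70, centre y +150.
- crank_axis (a point): Vertical axis of the crank, on top of its box, tester local (0, -150, 75) mm.
- crank_peg (a point): Centre of the top of the crank's upright round black peg (20 mm diameter, 50 mm tall, top 69 mm above crank_axis, i.e. 144 mm above the bench). The peg stands 85 mm from the axis on a flat steel arm 18 mm wide and 12 mm thick whose top is 94 mm above the bench; steel hub radius 18 mm.
- crank (a joint): Crank angle in rad, grows clockwise seen from above; at 0 the arm points along the tester's +x (away from the robot), at pi/2 along its -y. Stiff (about 0.3 N m, some 4 N at the peg) and stays where it is left. Each rad moves the sliding jaw 16 mm; the jaw holds the 60 mm wide sample against the fixed jaw at about 2.5 rad.
- jaw (a joint): Travel of the sliding jaw in m, towards the fixed jaw (tester +y), 0 with the jaws 100 mm apart; driven by the crank only. About 0.040 when the 60 mm wide sample is held between both jaws.
- jaw_face (a point): Middle of the sliding jaw's clamping face.
- sample: Loose galvanised box-section tube, 80 mm long (x, open ends) x 60 mm wide (y, across the jaws) x 50 mm high, 0.25 kg, lying on the tester's bed between the jaws. Origin at the centre of its underside.
- dial_centre (a point): Centre of the white dial face (radius 57 mm), 70 mm above the bench; the axis of the peak hand.
- zero_mark (a point): Thick zero mark at the edge of the dial, 55 mm from its centre, towards the robot and to its left (tester local direction 135 deg from +x towards +y). The upright steel stop pin (10 mm diameter, 26 mm tall) stands just past it, counter-clockwise.
- peak_tip (a point): Top of the pointed-out end of the peak hand. The hand is an upright black bar 10 mm thick, reaching 58 mm from the dial centre (and 4 mm to the other side), 75 to 101 mm above the bench; round hub radius 13 mm, same height.
- peak (a joint): Angle of the peak hand in rad: 0 at the zero stop (hand over the zero mark), grows clockwise seen from above, at most 4.7. Turns with light friction (about 1 N at the tip) and stays where it is left.
- oil_bottle: Bystander: orange bottle, radius 34, height 190 mm, standing left of the tester. Origin at the centre of its underside.
- tape_roll: Bystander: blue roll of tape lying flat, outer radius 55, height 25 mm, beyond the tester. Origin at the centre of its underside.
- case: Bystander: flat black case 80 x 110 x 40 mm high between the robot and the tester. Origin at the centre of its underside.
Not all that is in view belongs to the job. Of the things that look like the sample, the middle-sized one is meant.

How it is judged:
By the outcome, as a careful person would: the job done as asked, in the order asked, and still so for the second after the job is handed in, with the robot touching nothing.
It also fails if it takes over 45 s, if anything falls off the work surface, if the arm or the gripper's body presses on something with over 40 N, if the wrist force passes 120 N, or if a joint passes its speed limit or range.

### The arm

A 6-joint arm with a two-finger parallel gripper is mounted at the origin on the work surface. World frame = base frame: x ahead of the robot, y to its left, z up, the work surface at z = 0. Lengths are in mm, angles in rad, forces in N, time in s.
With the tool pointing down it reaches from about 325 to 775 mm from the base axis. Payload 9.3 kg.
Tool frame: the origin (TCP) lies on the centre line of the jaws, within the pads' length; the fingertips stand 19 mm ahead of it and the grasp point (between the pads) is the TCP; x points along the fingers, y is the direction in which the jaws open and shut, and the axes are right-handed (so a half turn about x gives the same grasp; the last joint's range is limited). The gripper opens to 85 mm and grips with 20 to 120 N. Pads are 22 mm wide; open, the fingers measure 114 mm over their backs; the gripper's body (76 mm by 85 mm) begins 54 mm behind the grasp point. The pads swing forward as they close: fully open they stand 13 mm farther back than shut.
Start: joints at [1.126, 0.259, 0.021, 1.334, 0, 1.418], TCP at [158.223, 526.747, 250.279] pointing down, gripper open.
Joint ranges: [-3.04, 3.04], [-0.91, 1.82], [-1.04, 1.36], [-1.92, 1.95], [-1.52, 1.45], [-3.14, 3.14]. Speed limits (rad/s): [2.22, 2.22, 2.79, 3.14, 3.14, 3.14].

### API

Orientations are given as a unit quaternion [w, x, y, z].
In Python, from rig import bot, grab_frame gives the robot as it stands.
- The arm moves only by the tool send_rows, never from a script. Its argument "motion" is one flat list of numbers, 4 for each row, row after row: the shift along the tool's x, y, z in mm, then the turn about the tool's x in rad. A call has 1 to 20 rows; each row shifts and turns the commanded pose from where the row before left it, along the tool's axes as they then stand; what a row does not reach is not made up. A row lasts 1/8 s, in which the tool goes at most 62.5 mm and 10.7 degrees, less where a joint would pass 70% of its speed; a pose out of reach is approached as far as the arm can. A call is refused whole if a number of a shift passes 62.5 or a number of a turn 0.188, either way. A call with a gripper value outside its range is refused whole. "claw" is the closure in counts, from 0 (fully open) to 255 (shut), set as the call begins (left out, the last holds). The fingers move at their own pace and stop on an object; the grip force is fixed at half the most. Time passes only in rows, so rows that do not move let the fingers close. It gives the time, the measured TCP pose, the force and the opening at its end, in the units of the state.
- bot.get_state(): the state, without advancing time (a new reading comes with each control period).
- grab_frame(name): name is "scene" or "top"; returns a dict with "frame" (480x640x3 uint8, red, green, blue), "range_z" (480x640 float32, mm along the optical axis (not along the pixel's ray), 0 where there is no reading), "fov_y" (degrees; the focal length in pixels is half the picture's height over the tangent of half this angle, whatever the lens; pixels are square), "cx", "cy" (the principal point, pixels), "world_from_camera" (4x4, takes a point from camera to world coordinates). Camera axes: x right, y up, looking along -z (the intrinsics and any distortion apply to the point x, -y, -z); pixel columns grow to the right and rows downward; lengths in mm; the calibration is good to about 2 mm. A picture is of the moment at which its call begins.
- bot.sign_off(): hands the job in, once; it reports no verdict.
The state is a dict: "time": time; "joints": joint angles; "qvel": joint speeds; "tau": joint torques, N m; "tcp_pos": TCP position; "tool_rot": TCP orientation; "contact_force": force on the tool from outside, world axes, zero at the start; "ft_torque": the same for the moment, N m; "finger_gap": finger opening in mm.
Only numpy, scipy, OpenCV 4.12 (cv2) and the standard library are available. Lean on these libraries where they do the work, as an engineer would, in place of code of your own. Each camera call takes 0.05 s, during which the arm holds its last target.

## Working session

There is one attempt and no reset: what is moved stays moved. The work goes in short steps, Python scripts to look and compute and a tool call to move; the robot and the scene stay as the last step left them, time stands still between calls to the robot, and variables do not carry over. Pictures are saved under pics/ and viewed, and the job is handed in when it is done.

Besides the shell and the picture viewer there is one more tool, called in YAML: its name, and indented under it one key for each argument. send_rows: Moves the arm, as the interface text tells. Its arguments: {"type":"object","properties":{"motion":{"type":"array","items":{"type":"number"}},"claw":{"type":"number"}},"required":["motion"]}

```bash
mkdir -p pics; ls
python3 - <<'E'
from rig import bot, grab_frame
import cv2,numpy as np
for n in("scene","top"):
    f=grab_frame(n); cv2.imwrite(f"pics/{n}0.png",f["frame"][:,:,::-1]); np.savez(f"{n}0.npz",**f)
    print(n,f["fov_y"],f["cx"],f["cy"],np.round(f["world_from_camera"],3).tolist(), [k for k in f])
print(bot.get_state())
E
```

```text
pics
scene 45.04257464899168 315.14957559903905 225.2923960763526 [[-0.662, -0.625, 0.414, 1000.611], [0.749, -0.542, 0.381, 478.177], [-0.014, 0.563, 0.827, 963.347], [0.0, 0.0, 0.0, 1.0]] ['frame', 'range_z', 'fov_y', 'cx', 'cy', 'world_from_camera']
top 57.03451166814407 323.4912794237332 233.71931403630578 [[0.023, 0.993, -0.113, 494.385], [-0.999, 0.027, 0.034, 116.245], [0.037, 0.112, 0.993, 875.972], [0.0, 0.0, 0.0, 1.0]] ['frame', 'range_z', 'fov_y', 'cx', 'cy', 'world_from_camera']
{'time': 0.1, 'joints': array([ 1.12639188e+00,  2.59140985e-01,  2.08171019e-02,  1.33369040e+00,
       -7.18893720e-06,  1.41822522e+00]), 'qvel': array([ 0.00085153, -0.00245748,  0.00095124,  0.0015155 ,  0.00031653,
       -0.00032801]), 'tau': array([ 5.22721806e-03, -5.56695950e+01,  3.45070088e+01,  1.16436431e-02,
       -1.78669502e-04, -3.57527119e-05]), 'tcp_pos': array([158.12913749, 526.53388334, 249.71575014]), 'tool_rot': array([ 0.69946805,  0.10240057,  0.69971646, -0.10322521]), 'contact_force': array([ 0.52754286, -0.32400054,  0.06649115]), 'ft_torque': array([-0.00913528, -0.03275903, -0.00723485]), 'finger_gap': 85.30283532879201}
```

View pics/scene0.png

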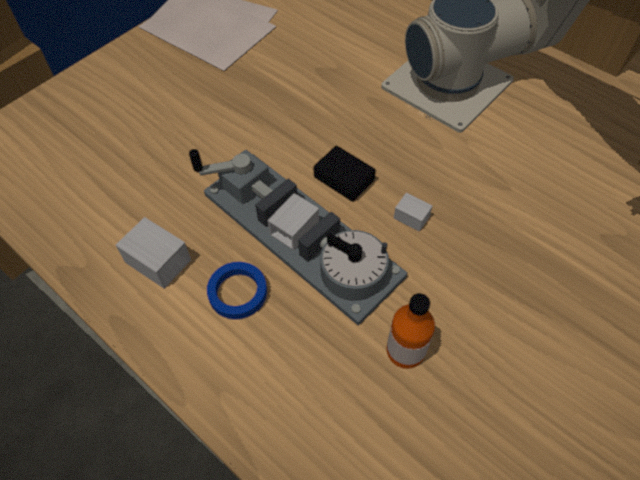

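View pics/top0.png

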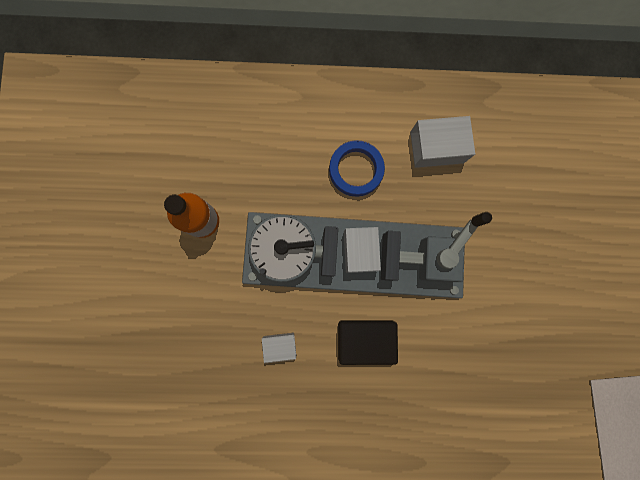

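The top view shows the dial centre at about (282,248), the peak hand pointing right to about (314,244), the crank hub at (449,258) and the peg top at (487,217). The sample is at (363,250), between the jaws at x≈330 and x≈392. The small box at (278,348) and the large box at (442,140) are decoys. The case is at (368,343), the bottle at (188,213) and the tape at (357,169).

```bash
cat > h.py <<'E'
import numpy as np, cv2
def load(n): return dict(np.load(n,allow_pickle=True))
def K(f):
    h=240/np.tan(np.radians(float(f["fov_y"]))/2); return h
def ray(f,u,v):
    k=K(f); d=np.array([(u-f["cx"])/k,-(v-f["cy"])/k,-1.]); W=f["world_from_camera"]
    return W[:3,3],W[:3,:3]@d
def plane(f,u,v,z):
    o,d=ray(f,u,v); return o+d*(z-o[2])/d[2]
def rng(f,u,v):
    o,d=ray(f,u,v); return o+d*float(f["range_z"][int(round(v)),int(round(u))])
def cloud(f):
    v,u=np.mgrid[0:480,0:640]; k=K(f)
    d=np.stack([(u-f["cx"])/k,-(v-f["cy"])/k,-np.ones_like(u,float)],-1)
    W=f["world_from_camera"]; return W[:3,3]+(d*f["range_z"][...,None])@W[:3,:3].T
E
python3 - <<'E'
from h import *
t=load("top0.npz"); s=load("scene0.npz")
pt=[("dial",282,248),("hub",449,258),("peg",487,217),("sample",363,250),("jawfix",330,250),("jawsl",392,255),("case",368,343),("bench",150,350),("bench",550,350),("bottle",175,204),("tape",337,165),("tip",312,244),("baseTL",248,212),("baseBR",462,298),("baseTR",465,228),("baseBL",243,286)]
for n,u,v in pt: print(n,rng(t,u,v).round(1))
for n,u,v in [("dial",355,253),("hub",242,160),("peg",195,154),("tip",330,239),("pin",384,247),("bench",500,300),("sample",295,215)]: print("S",n,rng(s,u,v).round(1))
# dial fit: white cloud points at z 66..74
for f,nm in((t,"top"),(s,"scene")):
    P=cloud(f); im=f["frame"].astype(int)
    m=(f["range_z"]>0)&(abs(P[...,2]-70)<8)&(im.min(-1)>110)
    n,l,st,c=cv2.connectedComponentsWithStats(m.astype(np.uint8))
    for i in range(1,n):
        if st[i,4]>150: 
            ys,xs=np.where(l==i); cnt=np.stack([xs,ys],1).astype(np.int32); hull=cv2.convexHull(cnt)
            w=np.array([plane(f,*p[0],70)[:2] for p in hull],np.float32)
            print(nm,st[i],c[i].round(1),"circ",cv2.minEnclosingCircle(w),"mean z",P[l==i][:,2].mean().round(1))
    b=cv2.inRange(f["frame"],(0,0,0),(45,45,45))
    q=(b>0)&(f["range_z"]>0)
    for lo,hi,nn in((90,110,"hand"),(128,156,"peg"),(30,50,"case")):
        mm=q&(P[...,2]>lo)&(P[...,2]<hi)
        n,l,st,c=cv2.connectedComponentsWithStats(mm.astype(np.uint8))
        for i in range(1,n):
            if st[i,4]>25: print(nm,nn,st[i],c[i].round(1),P[l==i].mean(0).round(1),P[l==i].min(0).round(1),P[l==i].max(0).round(1))
E
```

```text
dial [555.2 162.   99.7]
hub [ 545.2 -134.7   99.1]
peg [ 613.7 -186.3  143.5]
sample [557.7  15.4  70. ]
jawfix [555.8  76.3  75.5]
jawsl [549.4 -36.7  77.9]
case [3.87e+02 1.00e-01 4.06e+01]
bench [361.1 412.6   1.1]
bench [ 374.7 -367.8   -1.7]
bottle [612.5 325.3 189.2]
tape [728.6  63.5  24.1]
tip [563.6 109.5 100.6]
baseTL [630.  235.2  20.1]
baseBR [ 472.8 -191.9    0.6]
baseTR [ 600.7 -166.6   92.4]
baseBL [ 4.865e+02  2.416e+02 -4.000e-01]
S dial [567.4 172.1 101.8]
S hub [ 546.4 -130.3  100.3]
S peg [ 616.2 -178.   142.7]
S tip [570.3 117.3  94.4]
S pin [520.7 200.4  94.7]
S bench [418.2 401.3  -2.6]
S sample [560.6  22.   70.1]
top [ 418  116   57   43 1867] [446.  136.7] circ ((778.2518310546875, -140.26502990722656), 61.868202209472656) mean z 64.3
top [ 251  217   62   62 2261] [279.8 247.8] circ ((558.4622192382812, 164.32167053222656), 57.23646545410156) mean z 71.0
top [ 346  227   35   45 1404] [362.8 248.9] circ ((559.94140625, 16.31566619873047), 48.812965393066406) mean z 70.1
top hand [471 217   8  10  27] [473.6 222. ] [ 610.6 -178.8  102.4] [ 604.6 -188.5   92
[... 1555 characters left out ...]
179.3  139.2] [ 607.5 -188.8  128.8] [ 625.  -171.6  146.5]
scene case [422  81  57  13 177] [446.8  88.3] [59.6 30.5 43.2] [ -0.3 -31.1  33.3] [79.5 77.3 49.7]
scene case [ 314  146   61   48 1566] [344.5 169.7] [393.3   5.2  38.3] [351.4 -52.3  30.2] [430.8  57.8  45.1]
scene case [257 213  12  12  50] [262.2 218.9] [594.7 -35.   40.5] [587.7 -48.3  30.5] [596.9 -24.9  49.5]
scene case [332 225   9  10  30] [336.4 230.4] [521.9  92.4  42.9] [510.7  89.7  32.2] [531.8  95.2  49.9]
scene case [299 245  22  15 116] [309.7 252.3] [590.6  85.2  39.9] [567.1  66.7  30.2] [602.   91.2  49.5]
scene case [370 280  16  15  46] [377.5 287.3] [565.6 226.3  39.9] [541.  222.5  31.7] [583.7 228.6  49.8]
```

Run:
```python
from h import *
from scipy.spatial.transform import Rotation as R
t=load("top0.npz"); s=load("scene0.npz")
for f,nm in((t,"top"),(s,"scene")):
    P=cloud(f); im=f["frame"].astype(int); z=P[...,2]
    for n,c,r,zc in(("peg",(615,-181),25,144),("hub",(546,-132),24,99)):
        m=(np.hypot(P[...,0]-c[0],P[...,1]-c[1])<r)&(abs(z-zc)<5)
        ys,xs=np.where(m); print(nm,n,m.sum(),P[m][:,2].mean().round(1),plane(f,xs.mean(),ys.mean(),P[m][:,2].mean()).round(1), "bbox",P[m].min(0).round(1),P[m].max(0).round(1), "maxz",)
    m=(abs(z-100)<6)&(np.hypot(P[...,0]-558.7,P[...,1]-165)<66)&(im.max(-1)<60)
    xy=P[m][:,:2]-[558.7,165]; far=xy[np.hypot(*xy.T)>25]
    print(nm,"hand ang",np.degrees(np.arctan2(*far.mean(0)[::-1])).round(1),"rmax",np.hypot(*xy.T).max().round(1), "hubcentre", P[m][np.hypot(*xy.T)<16].mean(0).round(1))
    m=(z>80)&(np.hypot(P[...,0]-558.7,P[...,1]-165)<70)&(P[...,0]<545)&(P[...,1]>180)
    print(nm,"pin",m.sum(),P[m].mean(0).round(1) if m.any() else "")
    # base
    m=(abs(z-20)<5)&(abs(P[...,0]-552)<110)&(abs(P[...,1]-15)<260)&(im.max(-1)<140)
    print(nm,"base",cv2.minAreaRect(P[m][:,:2].astype(np.float32)))
q=np.array([0.69946805,0.10240057,0.69971646,-0.10322521])
M=R.from_quat(q[[1,2,3,0]]).as_matrix(); print(M.round(3)); print("yaw y",np.degrees(np.arctan2(M[1,1],M[0,1])))
cv2.imwrite("pics/crop0.png",cv2.resize(t["frame"][180:330,230:510,::-1],None,fx=2.8,fy=2.8,interpolation=cv2.INTER_CUBIC))
```

```text
top peg 106 143.3 [ 613.8 -184.2  143.3] bbox [ 604.9 -193.1  139.5] [ 622.5 -175.2  148.8] maxz
top hub 327 98.8 [ 546.1 -134.5   98.8] bbox [ 529.1 -151.3   94. ] [ 567.1 -117.   103. ] maxz
top hand ang -89.9 rmax 58.0 hubcentre [558.  163.4 100.7]
top pin 32 [514.9 195.7  94.8]
top base ((552.82470703125, 24.369491577148438), (430.66094970703125, 140.1275177001953), 87.51142120361328)
scene peg 75 142.6 [ 616.2 -181.8  142.6] bbox [ 604.9 -191.3  139. ] [ 625.  -173.4  146.5] maxz
scene hub 217 97.7 [ 547.6 -132.1   97.7] bbox [ 528.  -151.2   94.1] [ 565.7 -113.8  101.9] maxz
scene hand ang -82.6 rmax 55.7 hubcentre [561.6 166.3  99.6]
scene pin 44 [517.5 199.1  91.7]
scene base ((553.8055419921875, 26.96221923828125), (430.6360778808594, 141.694580078125), 87.4737319946289)
[[-0.001  0.288  0.958]
 [-0.001  0.958 -0.288]
 [-1.    -0.001 -0.   ]]
yaw y 73.27918845210027
```

View pics/crop0.png

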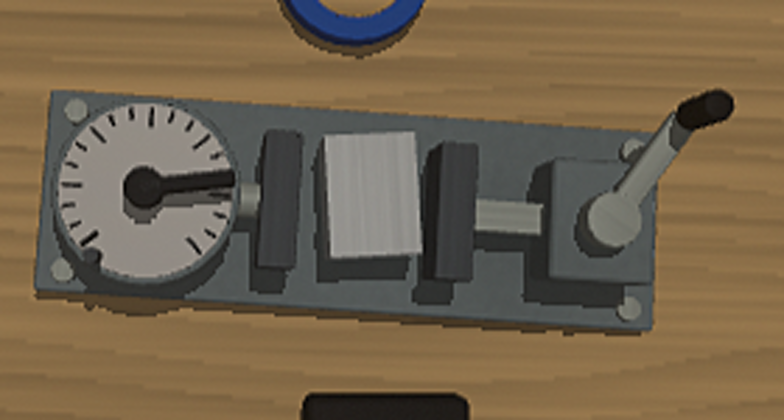

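The hub, peg and base rectangle agree between both views to within about 2 mm. The tester's yaw is −2.5°, the crank axis is near (546.5,−134), the peg near (615,−183) and the dial centre near (559,165). I'll move above the peg first.

send_rows:
  motion: [0,-27.4,32.1,0,0,-27.4,32.1,0,0,-27.4,32.1,0,0,-27.4,32.1,0,0,-27.4,32.1,0,0,-27.4,32.1,0,0,-27.4,32.1,0,0,-27.4,32.1,0,0,-27.4,32.1,0,0,-27.4,32.1,0,0,-27.4,32.1,0,0,-27.4,32.1,0,0,-27.4,32.1,0,0,-27.4,32.1,0,0,-27.4,32.1,0,0,-27.4,32.1,0,0,-27.4,32.1,0,0,-27.4,32.1,0,0,-27.4,32.1,0,0,-27.4,32.1,0]
  claw: 145

```text
time: 2.6
tcp_pos: [615.9, -184.0, 249.8]
tool_rot: [0.699, 0.103, 0.7, -0.103]
contact_force: [-0.2, 0.4, 0.7]
finger_gap: 37.0
```

send_rows:
  motion: [0,0,0,0.169,0,0,0,0.169,0,0,0,0]

```text
time: 2.98
tcp_pos: [615.4, -182.9, 249.7]
tool_rot: [0.672, 0.219, 0.673, -0.219]
contact_force: [-0.1, 0.2, 0.4]
finger_gap: 37.3
```

```bash
cat >> h.py <<'E'
from scipy.spatial.transform import Rotation as R
C=np.array([546.5,-133.8]); D=np.array([559.3,165.3])
def st(bot):
    s=bot.get_state(); q=s["tool_rot"]; M=R.from_quat(q[[1,2,3,0]]).as_matrix()
    p=s["tcp_pos"]; print("t",round(s["time"],2),"tcp",p.round(1),"yaw",np.degrees(np.arctan2(M[1,1],M[0,1])).round(1),"F",s["contact_force"].round(1),"gap",round(s["finger_gap"],1),"j",s["joints"].round(2),"tilt",M[:,0].round(3))
    for n,c in(("crank",C),("dial",D)):
        d=p[:2]-c; print(n,"r",np.hypot(*d).round(1),"ang",np.degrees(np.arctan2(d[1],d[0])).round(1))
    return s,M
def totool(M,w): return (M.T@np.asarray(w,float)).round(1)
E
python3 - <<'E'
from h import *
from rig import bot,grab_frame
s,M=st(bot); f=grab_frame("scene"); cv2.imwrite("pics/s1.png",f["frame"][:,:,::-1])
print(totool(M,np.array([615,-183,125])-s["tcp_pos"]))
E
```

```text
t 2.98 tcp [ 615.4 -182.9  249.7] yaw 54.0 F [-0.1  0.2  0.4] gap 37.3 j [-0.42  0.42  0.26  1.41 -0.    0.21] tilt [-0.001  0.    -1.   ]
crank r 84.6 ang -35.5
dial r 352.7 ang -80.9
[ 1.247e+02 -3.000e-01 -1.000e-01]
```

View pics/s1.png

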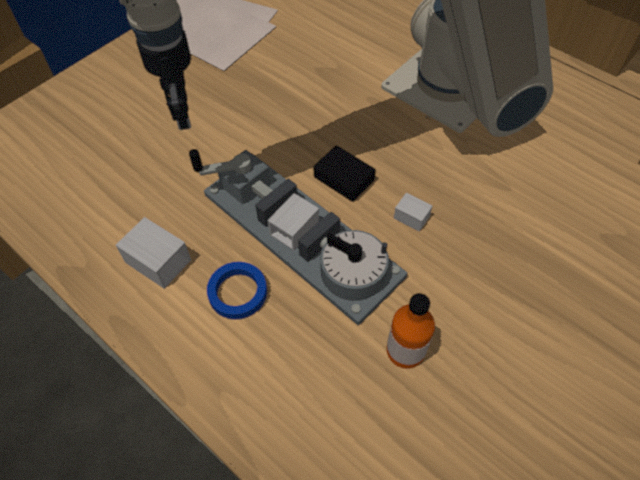

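The picture shows the gripper at (180,110), over the peg at (195,158), clear of everything. Now I'll go down around the peg.

send_rows:
  motion: [16,0,0,0,16,0,0,0,16,0,0,0,16,0,0,0,16,0,0,0,12,0,0,0,12,0,0,0,10,0,0,0,10,0,0,0,0,0,0,0]

```text
time: 4.28
tcp_pos: [615.1, -182.7, 125.5]
tool_rot: [0.672, 0.219, 0.673, -0.219]
contact_force: [0.0, -0.5, 0.4]
finger_gap: 36.9
```

Run:
```python
from h import *
from rig import bot,grab_frame
s,M=st(bot)
for n in("scene","top"):
    f=grab_frame(n); np.savez(f"{n}2.npz",**f)
    c=f["frame"][80:260,120:400] if n=="scene" else f["frame"][150:330,300:580]
    cv2.imwrite(f"pics/{n}2.png",cv2.resize(c[:,:,::-1],None,fx=2.8,fy=2.8,interpolation=cv2.INTER_CUBIC))
```

```text
t 4.28 tcp [ 615.1 -182.7  125.5] yaw 53.9 F [ 0.  -0.5  0.4] gap 36.9 j [-0.42  0.47  0.02  1.12 -0.    0.21] tilt [-0.001  0.    -1.   ]
crank r 84.3 ang -35.4
dial r 352.4 ang -80.9
```

View pics/scene2.png

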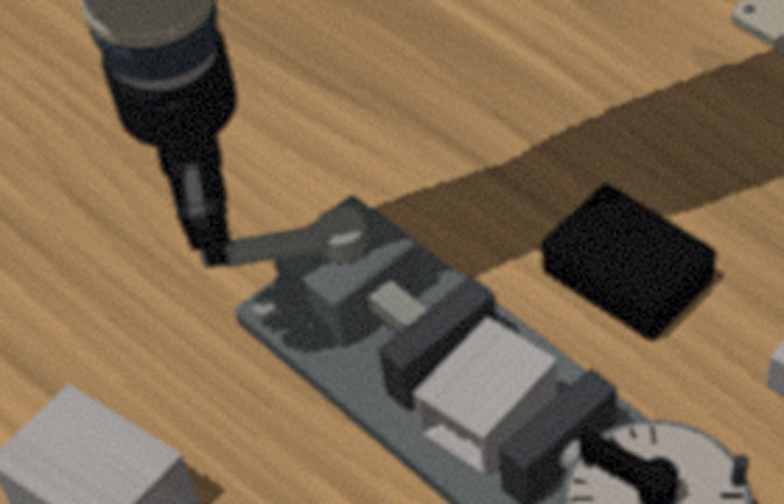

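View pics/top2.png

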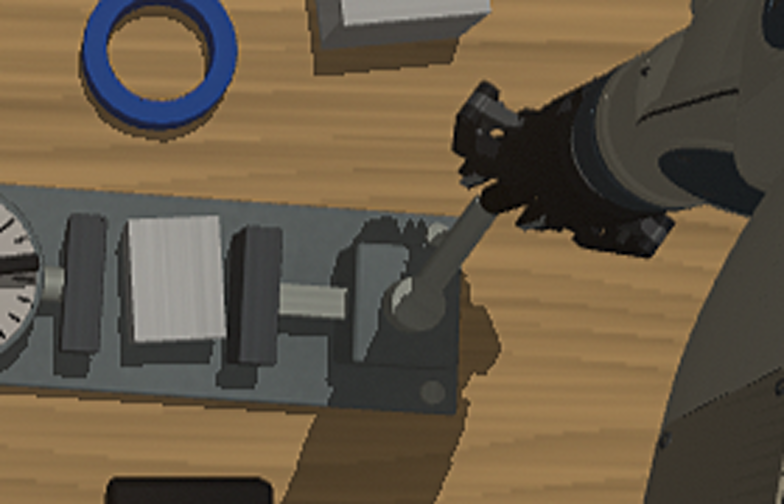

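In the top crop, the fingers straddle the end of the crank arm at (490,195), and no force shows. I'll narrow the cage and swing clockwise.

send_rows:
  motion: [0,0,0,0,0,-8.5,-0.4,0.1,0,-8.5,-0.4,0.1,0,-8.5,-0.4,0.1,0,-8.5,-0.4,0.1,0,-8.5,-0.4,0.1,0,-8.5,-0.4,0.1,0,-8.5,-0.4,0.1,0,0,0,0]
  claw: 165

```text
time: 5.5
tcp_pos: [567.1, -215.7, 126.9]
tool_rot: [0.557, 0.436, 0.556, -0.436]
contact_force: [0.7, 0.6, -0.2]
finger_gap: 30.0
```

Run:
```python
from h import *
from rig import bot,grab_frame
s,M=st(bot); print("F tool",(M.T@s["contact_force"]).round(1))
for n in("scene",):
    f=grab_frame(n); np.savez(f"{n}3.npz",**f)
    c=f["frame"][80:260,120:400] if n=="scene" else f["frame"][150:330,300:580]
    cv2.imwrite(f"pics/{n}3.png",cv2.resize(c[:,:,::-1],None,fx=2.8,fy=2.8,interpolation=cv2.INTER_CUBIC))
```

```text
t 5.5 tcp [ 567.1 -215.7  126.9] yaw 13.8 F [ 0.7  0.6 -0.2] gap 30.0 j [-0.5   0.41 -0.07  1.09  0.    0.83] tilt [ 0.001 -0.    -1.   ]
crank r 84.5 ang -75.9
dial r 381.1 ang -88.8
F tool [ 0.2  0.8 -0.5]
```

View pics/scene3.png

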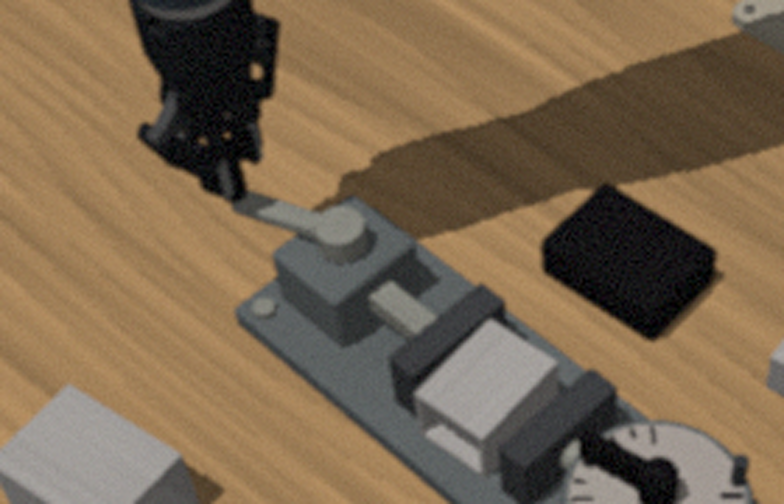

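The crank follows the cage, and the jaw has moved up near the sample. Continuing.

send_rows:
  motion: [0,-8.5,-0.4,0.1,0,-8.5,-0.4,0.1,0,-8.5,-0.4,0.1,0,-8.5,-0.4,0.1,0,-8.5,-0.4,0.1,0,-8.5,-0.4,0.1,0,-8.5,-0.4,0.1,0,-8.5,-0.4,0.1,0,-8.5,-0.4,0.1,0,-8.5,-0.4,0.1,0,-8.5,-0.4,0.1]

```text
time: 6.92
tcp_pos: [482.7, -189.5, 126.8]
tool_rot: [0.247, 0.663, 0.245, -0.663]
contact_force: [1.6, -4.9, 0.1]
finger_gap: 30.1
```

Run:
```python
from h import *
from rig import bot,grab_frame
s,M=st(bot); print("F tool",(M.T@s["contact_force"]).round(1))
for n in("scene","top"):
    f=grab_frame(n); np.savez(f"{n}4.npz",**f)
    c=f["frame"][80:260,120:400] if n=="scene" else f["frame"][180:330,230:510]
    cv2.imwrite(f"pics/{n}4.png",cv2.resize(c[:,:,::-1],None,fx=2.8,fy=2.8,interpolation=cv2.INTER_CUBIC))
```

```text
t 6.92 tcp [ 482.7 -189.5  126.8] yaw -49.3 F [ 1.6 -4.9  0.1] gap 30.1 j [-0.54  0.27 -0.29  1.01 -0.    1.9 ] tilt [ 0.001 -0.002 -1.   ]
crank r 84.7 ang -138.9
dial r 363.0 ang -102.2
F tool [-0.1  4.8  2. ]
```

View pics/scene4.png

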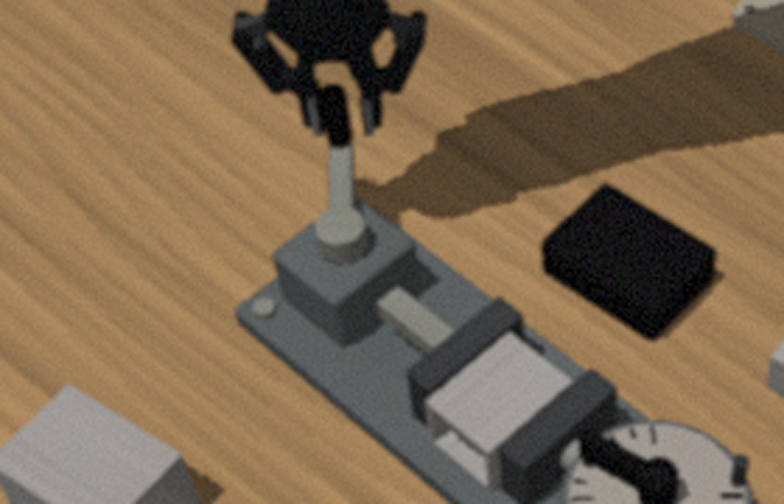

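View pics/top4.png

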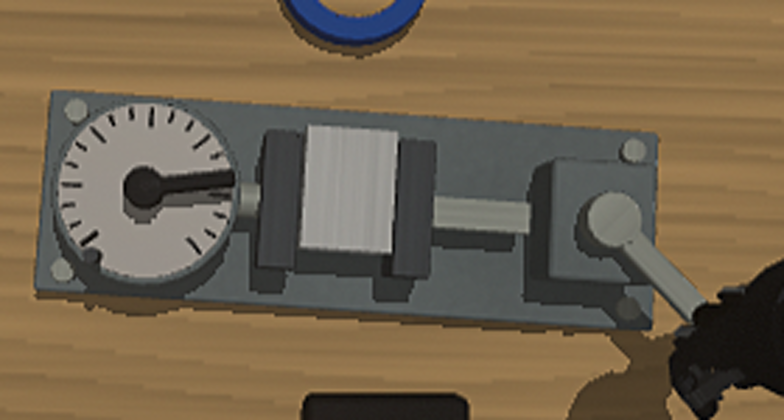

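The jaw has nearly closed on the sample: the crop shows it between jaws at x≈300 and x≈395. The force is about 5 N of plain friction, so I'll continue gently.

send_rows:
  motion: [0,-3.4,-0.1,0.04,0,-3.4,-0.1,0.04,0,-3.4,-0.1,0.04,0,-3.4,-0.1,0.04]

```text
time: 7.52
tcp_pos: [474.9, -178.4, 126.7]
tool_rot: [0.194, 0.68, 0.193, -0.68]
contact_force: [-0.1, -5.4, 0.2]
finger_gap: 30.0
```

Run:
```python
from h import *
from rig import bot,grab_frame
s,M=st(bot); print("F tool",(M.T@s["contact_force"]).round(1))
```

```text
t 7.53 tcp [ 474.9 -178.4  126.7] yaw -58.2 F [-0.1 -5.4  0.2] gap 30.0 j [-0.52  0.26 -0.31  1.   -0.    2.06] tilt [ 0.001 -0.002 -1.   ]
crank r 84.4 ang -148.1
dial r 353.9 ang -103.8
F tool [-0.2  4.6  2.9]
```

send_rows:
  motion: [0,-2.5,0,0.03,0,-2.5,0,0.03]

```text
time: 7.78
tcp_pos: [473.5, -175.4, 126.8]
tool_rot: [0.174, 0.686, 0.171, -0.685]
contact_force: [9.6, -17.4, -8.7]
finger_gap: 30.4
```

Run:
```python
from h import *
from rig import bot,grab_frame
s,M=st(bot); print("F tool",(M.T@s["contact_force"]).round(1))
f=grab_frame("top"); np.savez("top5.npz",**f)
c=f["frame"][180:330,230:510]
cv2.imwrite("pics/top5.png",cv2.resize(c[:,:,::-1],None,fx=2.8,fy=2.8,interpolation=cv2.INTER_CUBIC))
```

```text
t 7.78 tcp [ 473.5 -175.4  126.8] yaw -61.7 F [  9.6 -17.4  -8.7] gap 30.4 j [-0.52  0.25 -0.32  1.   -0.    2.13] tilt [ 0.003 -0.004 -1.   ]
crank r 84.0 ang -150.3
dial r 351.3 ang -104.1
F tool [ 8.8 19.8 -0.2]
```

View pics/top5.png

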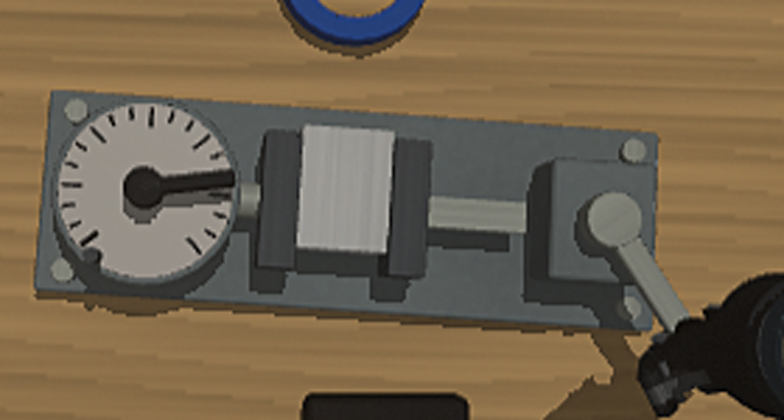

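The force rose to about 20 N against a stalled crank, and the picture shows the sample flush between both jaws (x≈298 to 392). I'll let it settle for one row, back off to the cage centre and lift.

send_rows:
  motion: [0,0,0,0,0,3,0,0,0,3,0,0,0,1,0,0,-5,0,0,0,-15,0,0,0,-25,0,0,0,-30,0,0,0]

```text
time: 8.82
tcp_pos: [474.9, -179.3, 202.9]
tool_rot: [0.172, 0.686, 0.172, -0.686]
contact_force: [-0.4, -0.5, 0.3]
finger_gap: 30.0
```

Run:
```python
from h import *
from rig import bot,grab_frame
s,M=st(bot); print("F tool",(M.T@s["contact_force"]).round(1))
for n in("scene","top"):
    f=grab_frame(n); np.savez(f"{n}6.npz",**f)
    c=f["frame"][80:300,120:440] if n=="scene" else f["frame"][180:330,230:510]
    cv2.imwrite(f"pics/{n}6.png",cv2.resize(c[:,:,::-1],None,fx=2.5,fy=2.5,interpolation=cv2.INTER_CUBIC))
    P=cloud(f); m=(np.hypot(P[...,0]-473,P[...,1]+180)<30)&(abs(P[...,2]-144)<5)
    if m.any():
        p=P[m].mean(0); d=p[:2]-C; print(n,"peg",m.sum(),p.round(1),"r",np.hypot(*d),"crank",-np.arctan2(d[1],d[0])-0.0436)
```

```text
t 8.82 tcp [ 474.9 -179.3  202.9] yaw -61.8 F [-0.4 -0.5  0.3] gap 30.0 j [-0.53  0.21 -0.17  1.19  0.    2.12] tilt [ 0.  0. -1.]
crank r 84.8 ang -147.6
dial r 354.8 ang -103.8
F tool [-0.3  0.3  0.6]
scene peg 64 [ 477.6 -179.   142.5] r 82.41458539585808 crank 2.5174535609597304
top peg 56 [ 478.7 -179.3  143.4] r 81.65765559602502 crank 2.506767922058417
```

View pics/scene6.png

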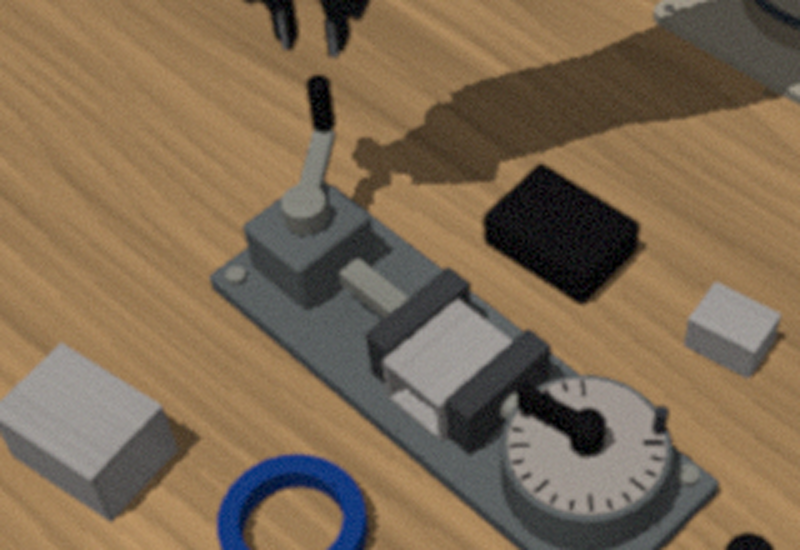

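View pics/top6.png

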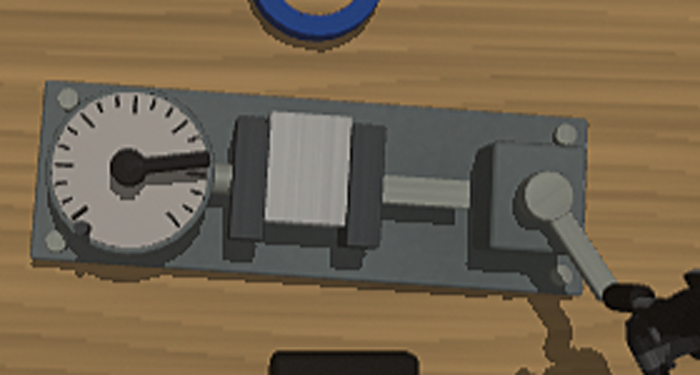

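The camera gives a crank angle of about 2.51 rad with the sample held, and the robot is clear. Next I'll move closed fingers to the clockwise side of the peak hand.

send_rows:
  motion: [0,-29.8,-24.2,0,0,-29.8,-24.2,0,0,-29.8,-24.2,0,0,-29.8,-24.2,0,0,-29.8,-24.2,0,0,-29.8,-24.2,0,0,-29.8,-24.2,0,0,-29.8,-24.2,0,0,0,0,-0.168,0,0,0,-0.168,0,0,0,-0.168,0,0,0,-0.168,0,0,0,-0.168,0,0,0,-0.168,0,0,0,-0.168,0,0,0,0]
  claw: 255

```text
time: 10.92
tcp_pos: [533.0, 122.2, 201.4]
tool_rot: [0.523, 0.475, 0.523, -0.475]
contact_force: [0.6, -0.7, 0.4]
finger_gap: -0.1
```

Run:
```python
from h import *
from rig import bot,grab_frame
s,M=st(bot)
print(totool(M,np.array([533,122.5,105])-s["tcp_pos"]))
f=grab_frame("scene"); np.savez("scene7.npz",**f)
c=f["frame"][100:320,200:520]
cv2.imwrite("pics/scene7.png",cv2.resize(c[:,:,::-1],None,fx=2.5,fy=2.5,interpolation=cv2.INTER_CUBIC))
P=cloud(f); m=(np.hypot(P[...,0]-s["tcp_pos"][0],P[...,1]-s["tcp_pos"][1])<22)&(P[...,2]>150)&(P[...,2]<215)
print(np.sort(P[m][:,2])[:10].round(1))
q=P[m]; q=q[q[:,2]<s["tcp_pos"][2]+8]-s["tcp_pos"]; l=q@M; print("tool-frame extents",np.percentile(l,[3,97],axis=0).round(1))
for n in("top0.npz","scene0.npz"):
    g=load(n); P=cloud(g); m=(abs(P[...,2]-100)<4)&(np.hypot(P[...,0]-D[0],P[...,1]-D[1])<64)&(g["frame"].max(-1)<60)
    print(n,m.sum(),cv2.fitLine(P[m][:,:2].astype(np.float32),cv2.DIST_L2,0,.01,.01).ravel().round(3))
```

```text
t 10.93 tcp [533.  122.2 201.4] yaw 5.5 F [ 0.6 -0.7  0.4] gap -0.1 j [ 0.07  0.27 -0.09  1.21  0.    1.55] tilt [-0.  0. -1.]
crank r 256.3 ang 93.0
dial r 50.5 ang -121.4
[96.4  0.1 -0.3]
[181.2 182.9 186.  186.1 186.1 186.5 186.9 187.  187.4 187.8]
tool-frame extents [[ -7.4  -4.6 -11.5]
 [ 15.4  15.3   5. ]]
top0.npz 300 [ 2.63000e-01 -9.65000e-01  5.58974e+02  1.49535e+02]
scene0.npz 267 [ 1.88000e-01 -9.82000e-01  5.62785e+02  1.50415e+02]
```

View pics/scene7.png

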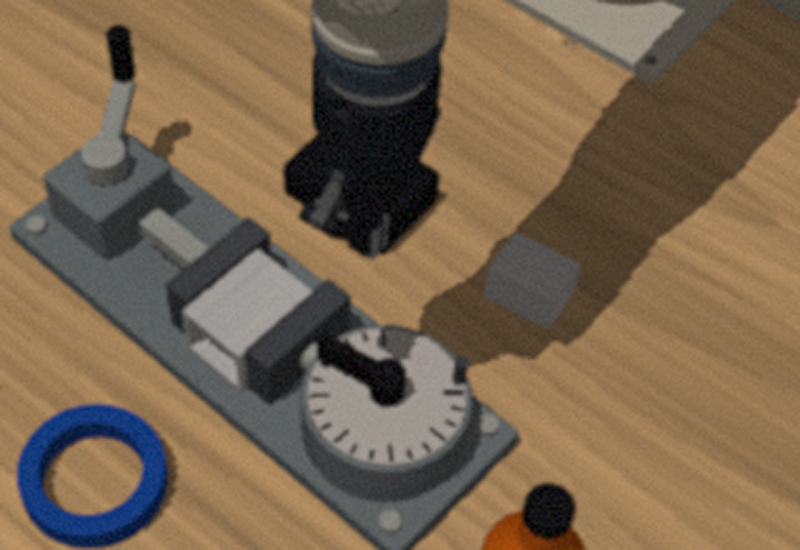

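The fingertips sit at z≈182, 19 mm below the TCP, and the +y half-thickness is about 15 mm. Both match the interface text. Now I'll go down to TCP z≈100.

send_rows:
  motion: [20,0,0,0,20,0,0,0,18,0,0,0,16,0,0,0,14,0,0,0,8,0,0,0,5,0,0,0,0,0,0,0]

```text
time: 11.98
tcp_pos: [533.1, 122.1, 100.3]
tool_rot: [0.524, 0.475, 0.524, -0.475]
contact_force: [0.5, 0.4, -0.7]
finger_gap: 0.1
```

Run:
```python
from h import *
from rig import bot,grab_frame
s,M=st(bot)
for n in("scene","top"):
    f=grab_frame(n); np.savez(f"{n}8.npz",**f)
    c=f["frame"][160:320,280:500] if n=="scene" else f["frame"][180:330,210:430]
    cv2.imwrite(f"pics/{n}8.png",cv2.resize(c[:,:,::-1],None,fx=3.4,fy=3.4,interpolation=cv2.INTER_CUBIC))
```

```text
t 11.97 tcp [533.1 122.1 100.3] yaw 5.5 F [ 0.5  0.4 -0.7] gap 0.1 j [ 0.07  0.34 -0.26  0.97  0.    1.55] tilt [-0. -0. -1.]
crank r 256.3 ang 93.0
dial r 50.5 ang -121.2
```

View pics/scene8.png

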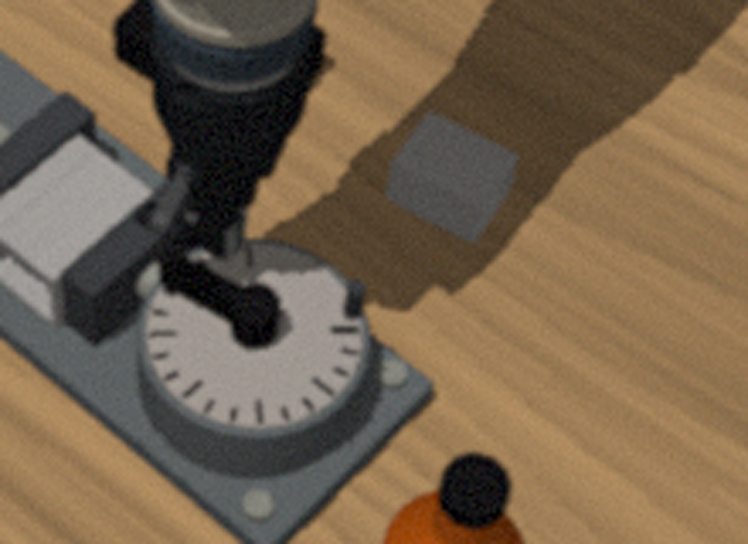

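View pics/top8.png

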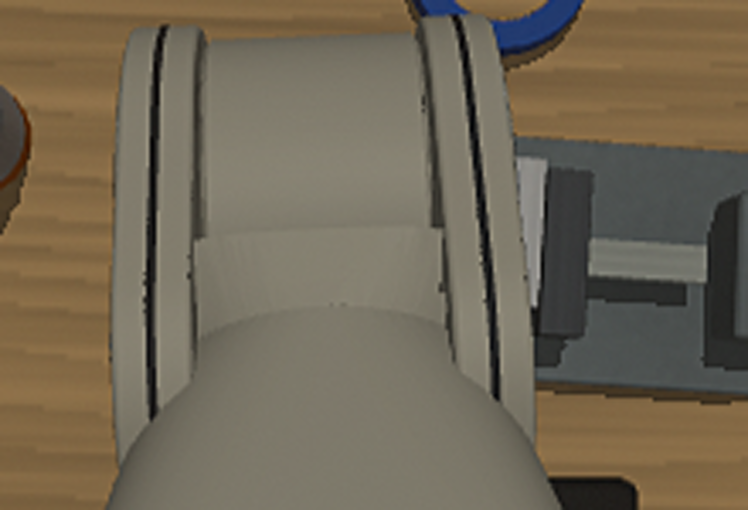

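The fingertips are on the robot side of the hand and clear of it, which is the clockwise side. I'll make contact and sweep counter-clockwise.

send_rows:
  motion: [0,5,0,0,0,5,0,0,0,4.1,1.8,-0.1,0,4.1,1.8,-0.1,0,4.1,1.8,-0.1,0,4.1,1.8,-0.1,0,4.1,1.8,-0.1,0,4.1,1.8,-0.1,0,4.1,1.8,-0.1,0,4.1,1.8,-0.1,0,4.1,1.8,-0.1,0,4.1,1.8,-0.1,0,4.1,1.8,-0.1,0,4.1,1.8,-0.1]

```text
time: 13.82
tcp_pos: [592.7, 134.7, 100.2]
tool_rot: [0.701, 0.095, 0.701, -0.096]
contact_force: [-1.0, 0.4, -0.5]
finger_gap: 0.2
```

```bash
cat > look.py <<'E'
import sys
from h import *
from rig import bot,grab_frame
s,M=st(bot); k=sys.argv[1]
yaw=np.arctan2(M[1,1],M[0,1]); d=s["tcp_pos"][:2]-D
print("F tool",(M.T@s["contact_force"]).round(1),"rel z",(M.T@np.array([*d,0]))[1:].round(1),"implied hand local deg",np.degrees(yaw)-90+2.5)
for n in("scene","top"):
    f=grab_frame(n); np.savez(f"{n}{k}.npz",**f)
    c=f["frame"][160:320,280:500] if n=="scene" else f["frame"][180:330,210:430]
    cv2.imwrite(f"pics/{n}{k}.png",cv2.resize(c[:,:,::-1],None,fx=3.4,fy=3.4,interpolation=cv2.INTER_CUBIC))
E
python3 look.py 9
```

```text
t 13.82 tcp [592.7 134.7 100.2] yaw 74.5 F [-1.   0.4 -0.5] gap 0.2 j [ 0.09  0.43 -0.11  1.03 -0.    0.36] tilt [-0. -0. -1.]
crank r 272.4 ang 80.2
dial r 45.3 ang -42.5
F tool [ 0.5  0.1 -1.1] rel z [-20.6  40.4] implied hand local deg -13.011537617992786
```

View pics/scene9.png

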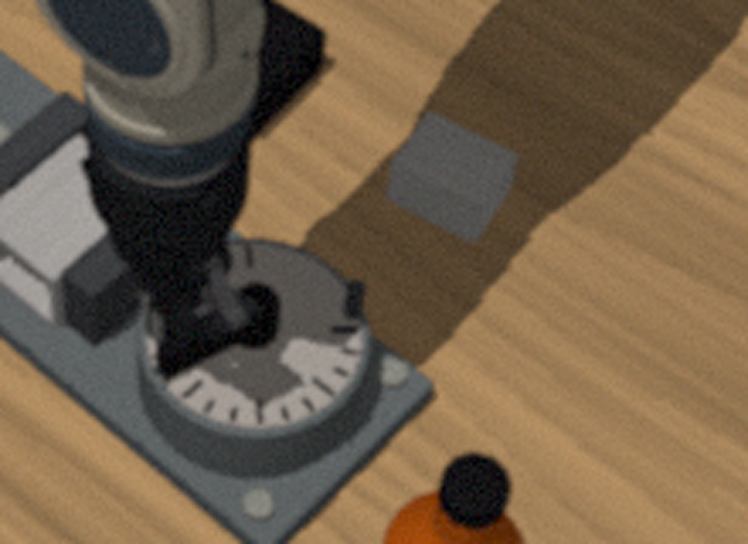

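The hand now points to (175,365) in the crop, so it follows. Continuing.

send_rows:
  motion: [0,4.1,1.8,-0.1,0,4.1,1.8,-0.1,0,4.1,1.8,-0.1,0,4.1,1.8,-0.1,0,4.1,1.8,-0.1,0,4.1,1.8,-0.1,0,4.1,1.8,-0.1,0,4.1,1.8,-0.1,0,4.1,1.8,-0.1,0,4.1,1.8,-0.1,0,4.1,1.8,-0.1,0,4.1,1.8,-0.1,0,4.1,1.8,-0.1,0,4.1,1.8,-0.1,0,4.1,1.8,-0.1,0,4.1,1.8,-0.1,0,4.1,1.8,-0.1,0,4.1,1.8,-0.1]

```text
time: 16.18
tcp_pos: [581.3, 204.2, 100.4]
tool_rot: [0.511, -0.489, 0.511, 0.489]
contact_force: [0.5, 0.5, -0.4]
finger_gap: -0.1
```

```bash
python3 look.py 10
```

```text
t 16.18 tcp [581.3 204.2 100.4] yaw 177.5 F [ 0.5  0.5 -0.4] gap -0.1 j [ 0.2   0.45 -0.09  1.04  0.   -1.33] tilt [ 0.001  0.    -1.   ]
crank r 339.8 ang 84.1
dial r 44.7 ang 60.5
F tool [ 0.4 -0.5  0.6] rel z [-20.3  39.8] implied hand local deg 89.98023573523324
```

View pics/scene10.png

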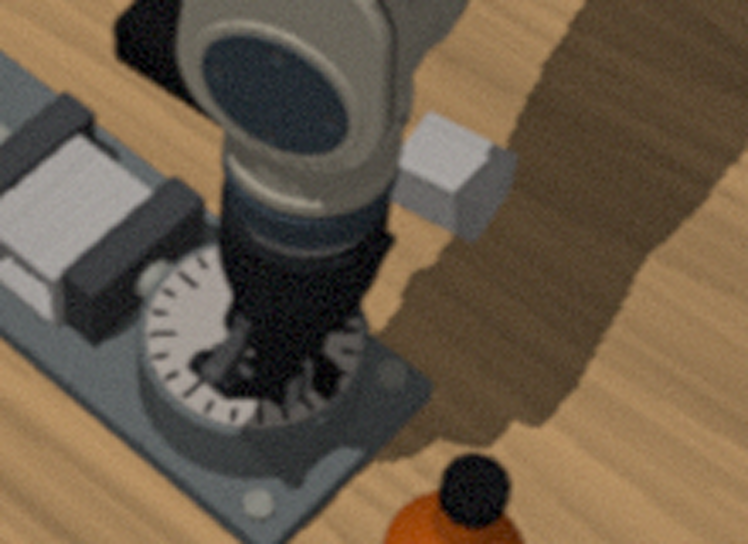

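The hand end is seen at about (325,380), still ahead of the fingers. About 45° remain, so I'll do most of it now and finish in small steps.

send_rows:
  motion: [0,4.1,1.8,-0.1,0,4.1,1.8,-0.1,0,4.1,1.8,-0.1,0,4.1,1.8,-0.1,0,4.1,1.8,-0.1,0,4.1,1.8,-0.1,0,2,0.9,-0.05]

```text
time: 17.15
tcp_pos: [552.9, 209.3, 100.4]
tool_rot: [-0.329, 0.626, -0.329, -0.626]
contact_force: [0.8, 1.6, -0.3]
finger_gap: -0.4
```

```bash
python3 look.py 11
```

```text
t 17.15 tcp [552.9 209.3 100.4] yaw -145.4 F [ 0.8  1.6 -0.3] gap -0.4 j [ 0.22  0.41 -0.15  1.01  0.   -1.95] tilt [ 0.  0. -1.]
crank r 343.1 ang 88.9
dial r 44.4 ang 98.2
F tool [ 0.3 -1.6  0.8] rel z [-19.7  39.8] implied hand local deg -232.92173380709963
```

View pics/scene11.png

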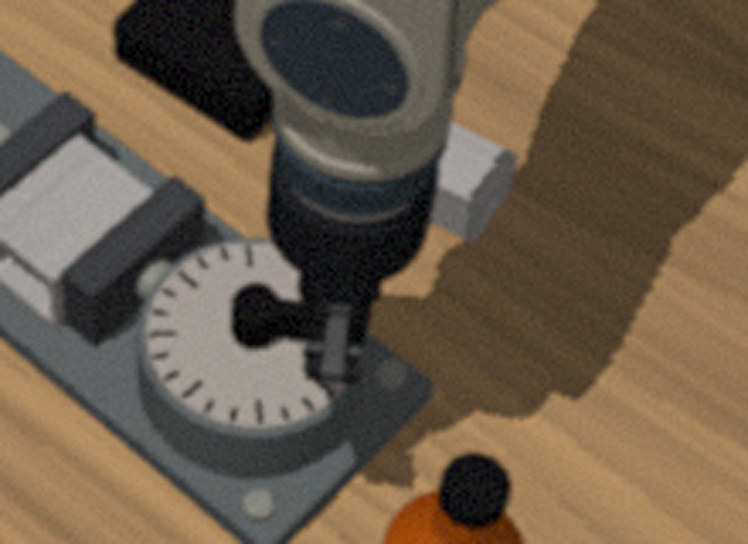

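send_rows:
  motion: [0,2,0.9,-0.05,0,2,0.9,-0.05]

```text
time: 17.5
tcp_pos: [548.8, 208.3, 100.4]
tool_rot: [-0.297, 0.642, -0.297, -0.642]
contact_force: [0.6, 0.8, 0.0]
finger_gap: 0.2
```

send_rows:
  motion: [0,1,0.2,-0.02]

```text
time: 17.62
tcp_pos: [547.8, 207.8, 100.3]
tool_rot: [-0.291, 0.645, -0.291, -0.645]
contact_force: [0.2, 1.3, 0.7]
finger_gap: 0.1
```

send_rows:
  motion: [0,1,0.2,-0.02]

```text
time: 17.75
tcp_pos: [546.9, 207.3, 100.3]
tool_rot: [-0.284, 0.648, -0.284, -0.648]
contact_force: [0.3, 1.4, -0.3]
finger_gap: 0.1
```

```bash
python3 look.py 12
```

```text
t 17.75 tcp [546.9 207.3 100.3] yaw -137.4 F [ 0.3  1.4 -0.3] gap 0.1 j [ 0.22  0.4  -0.17  1.01  0.   -2.1 ] tilt [ 0.  0. -1.]
crank r 341.1 ang 89.9
dial r 43.8 ang 106.5
F tool [ 0.3 -1.2  0.8] rel z [-19.3  39.3] implied hand local deg -224.85852239953425
```

send_rows:
  motion: [0,1,0,-0.02]

```text
time: 17.98
tcp_pos: [546.1, 206.7, 100.3]
tool_rot: [-0.277, 0.651, -0.277, -0.651]
contact_force: [2.0, 3.9, 0.4]
finger_gap: 0.1
```

send_rows:
  motion: [0,1,0,-0.02]

```text
time: 18.1
tcp_pos: [545.9, 206.7, 100.4]
tool_rot: [-0.271, 0.654, -0.269, -0.653]
contact_force: [3.5, 8.5, -1.9]
finger_gap: -0.2
```

```bash
python3 look.py 13
```

```text
t 18.1 tcp [545.9 206.7 100.4] yaw -134.9 F [ 3.5  8.5 -1.9] gap -0.2 j [ 0.22  0.4  -0.17  1.    0.   -2.14] tilt [ 0.001  0.002 -1.   ]
crank r 340.5 ang 90.1
dial r 43.5 ang 108.0
F tool [ 1.9 -8.5  3.5] rel z [-19.8  38.7] implied hand local deg -222.42178622123657
```

View pics/scene13.png

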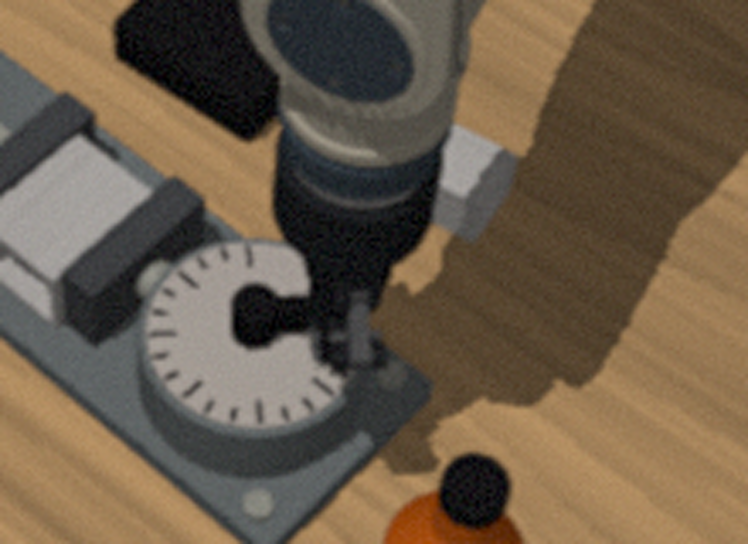

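The hand stalled at the stop with 8.5 N at the tool, and the TCP no longer advanced. I'll back off, lift and clear the view.

send_rows:
  motion: [0,-3,0,0,0,-5,0,0,0,-5,0,0,-10,0,0,0,-25,0,0,0,-35,0,0,0,-40,0,0,0,-30,0,0,0,0,4,32,0,0,4,32,0,0,4,32,0,0,4,32,0,0,4,32,0,0,4,32,0,0,0,0,0]

```text
time: 20.08
tcp_pos: [400.3, 334.8, 241.3]
tool_rot: [-0.27, 0.654, -0.27, -0.653]
contact_force: [-0.4, -0.2, -0.1]
finger_gap: -0.1
```

```bash
python3 look.py 14
python3 - <<'E'
from h import *
for n in("top14.npz","scene14.npz"):
    g=load(n); P=cloud(g); z=P[...,2]; a=np.hypot(P[...,0]-D[0],P[...,1]-D[1]); m=(abs(z-100)<4)&(a<64)&(g["frame"].max(-1)<60)
    h=P[m&(a>22)][:,:2].mean(0)-P[m&(a<14)][:,:2].mean(0); print(n,m.sum(),"hand local deg",np.degrees(np.arctan2(h[1],h[0]))+2.5)
    m=(np.hypot(P[...,0]-473,P[...,1]+180)<30)&(abs(z-144)<5)
    if m.any(): d=P[m].mean(0)[:2]-C; print("crank",-np.arctan2(d[1],d[0])-0.0436,m.sum())
g=load("top14.npz"); cv2.imwrite("pics/t14c.png",cv2.resize(g["frame"][120:400,150:510,::-1],None,fx=2.1,fy=2.1,interpolation=cv2.INTER_CUBIC))
for a,b in(("top0.npz","top14.npz"),):
    for n,col,box in(("tape",lambda i:(i[...,2]>90)&(i[...,0]<70),None),("bottle",lambda i:(i[...,0]>140)&(i[...,2]<40)&(i[...,1]<110),None)):
        print(n,[np.array(np.where(col(load(k)["frame"].astype(int)))).mean(1).round(1) for k in(a,b)])
E
```

```text
t 20.07 tcp [400.3 334.8 241.3] yaw -134.9 F [-0.4 -0.2 -0.1] gap -0.1 j [ 0.54  0.21 -0.06  1.29  0.   -1.82] tilt [ 0.001  0.001 -1.   ]
crank r 490.9 ang 107.3
dial r 232.4 ang 133.2
F tool [0.1 0.4 0.1] rel z [ -8.  232.2] implied hand local deg -222.35290388768462
top14.npz 298 hand local deg 135.21580868231828
crank 2.5094300130615337 115
scene14.npz 269 hand local deg 135.51674392021948
crank 2.5169863859522756 59
tape [array([167.2, 356.7]), array([167.3, 356.7])]
bottle [array([196.9, 185.2]), array([196.3, 188. ])]
```

View pics/scene14.png

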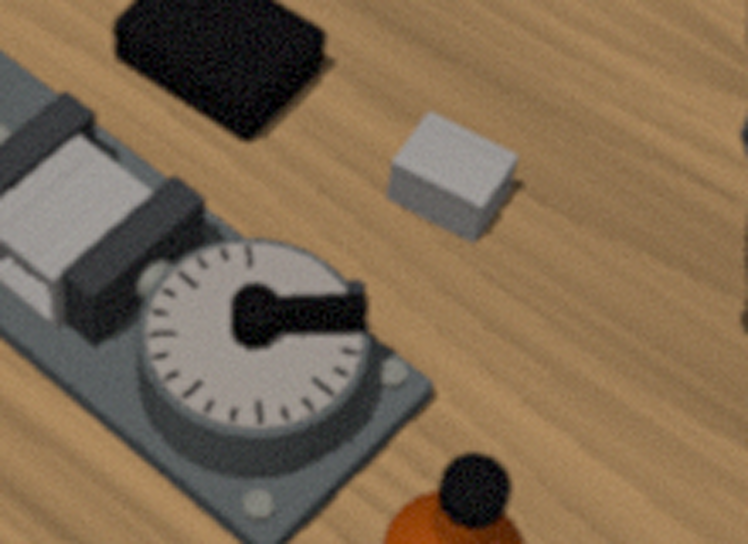

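View pics/t14c.png

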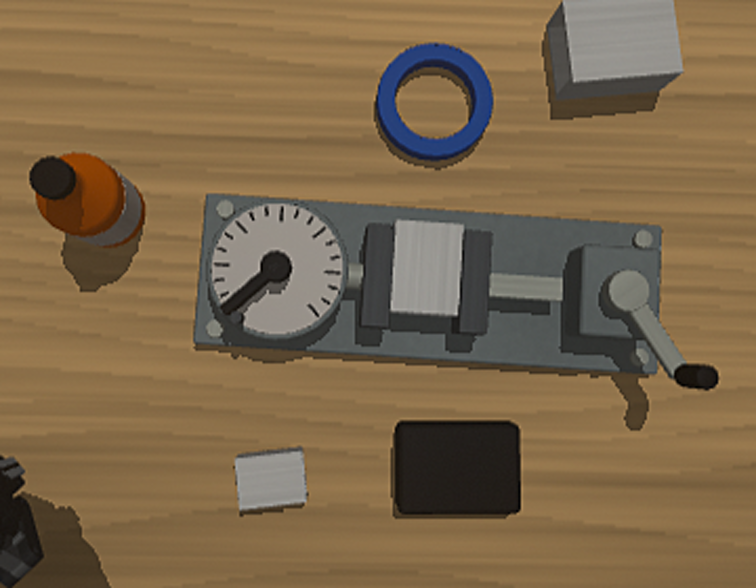

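The hand measures 135.2–135.5° in tester axes, against the zero mark's 135°, and lies against the pin. The sample sits between both jaws with the crank at 2.51 rad. The tape and the bottle cap are at the same pixels as at the start, and the case looks unmoved. Handing in.

```bash
python3 -c "
from rig import bot
print(bot.sign_off())"
```

```text
the job is handed in; nothing more can be done
None
```

The tester is set up and the job is handed in, at about 20 s of the 45 s allowed. The sample is held between both jaws and the peak hand is back on its zero stop.

- **Crank:** I caged the peg loosely between the fingers and swung it clockwise until it stalled, at about 20 N on the tool. After I let go, both cameras gave a crank angle of about 2.51 rad, against 2.5 expected. The pictures show the sample touching both jaws.
- **Peak hand:** I swept it counter-clockwise with closed fingers until it stalled on the stop pin at about 8.5 N. After I backed off, the two views gave 135.2° and 135.5°, against 135° for the zero mark.
- **Bystanders:** The tape roll and the bottle's cap are at the same pixels as at the start. The bottle's colour-mask centre shifted about 3 px, which I put down to mask noise since the cap had not moved. I judged the case by eye only, and it looks unmoved.
- **Robot:** The arm stands clear with no contact force.

The first readings of the hand's starting angle differed between the views by about 7°, so I started the fingers 10 mm clear of it.

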